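Seat a keyed sample disc on its drive pin

TASK

Put the aluminium sample disc home on its drive base: push its black finger post round with a fingertip until the notch in the rim stands over the steel pin that sticks in from the orange block, then press the disc straight down until it is fully seated on the pin. Do not lift the disc, and leave the vials and the beaker where they stand.

Things in the scene. Friction and masses are not known exactly. Their poses are not given: they have to be found in the camera images.
- drive_base: round mid-grey drive base on a dark flange, fixed to the bench, 188 mm across; origin at the centre of its underside on the bench, z up along the axis of the disc. Its own -x points from the axis to the orange block. The top of the base lies 28 mm above the bench. It bears the orange block (14 mm radially, 20 mm wide, 74 to 88 mm from the axis) and the disc
- pin (a point): middle of the free length of the round steel pin, 6 mm thick, that sticks level and radially inward from the orange block, fixed to the base; the point is 60 mm from the disc's axis and 37 mm above the bench (the pin's top is at 40 mm). The pin runs from 49 to 74 mm from the axis. The block's top is 40 mm above the bench, under the level of the raised disc, just outside its rim
- notch (a point): middle of the notch in the disc's rim, half-way through its thickness, 60 mm from the axis. The disc is aluminium, level, 140 mm across, 8 mm thick; the notch is 13 mm wide with parallel sides, open at the rim, and reaches in to 49.5 mm from the axis; a red line on the disc's top points at it. Raised, the disc's underside is 41 mm above the bench, 1 mm above the pin
- post (a point): half-way up the black finger post on the disc, a 14 mm thick upright cylinder 26 mm tall, fixed to the disc 45 mm from the axis, exactly across the axis from the notch
- cap (a point): centre of the top of the black centre cap on the axis, 28 mm across, 5 mm above the disc's top and 54 mm above the bench at the start; it does not turn, but goes up and down with the disc, so that pressing on the cap presses the disc
- seat (a joint): how far the disc has been pressed down, m: 0 at the start (raised), 0.007 fully seated against its stop, negative if lifted. A tight O-ring needs about 5 to 6 N to move it, and holds it where it is left
- vial_a: loose glass vial with a black cap, 25 mm across, 52 mm tall, origin at the centre of its underside; stands near the base, a bystander
- vial_b: loose glass vial with a black cap, 25 mm across, 52 mm tall, origin at the centre of its underside; stands near the base, a bystander
- beaker: loose steel beaker with an orange fill, 68 mm across, 75 mm tall, origin at the centre of its underside; stands near the base, a bystander
- disc (a joint): turn of the disc about the vertical axis, rad, growing anticlockwise from above; 0 (or a full turn, 6.283) when the notch stands over the pin. At the start 0.7 to 5.58. It turns both ways without stops, takes about 1 N at the post, and stays where it is left. The pin keeps the disc from going down unless the notch stands over it
Mind the look-alikes: they are no part of the job. There is more than one size of the drive_base; the job needs the larger.

How it is judged:
On the way, in this order (a step that is already met when the one before it is completed fails the run):
1. the disc is turned until its notch stands over the pin (horizontal distance between notch and pin below 0.007 m).
2. the disc is pressed down onto the pin (value of joint seat above 0.0055 m), for 0.2 s.
At the end, for the whole second after the job is handed in: The disc is pressed down at least 5.5 of its 7 mm with the pin inside its notch (notch and pin within 6 mm of each other seen from above), and the two vials and the beaker stand upright within 20 mm of where they stood (value of joint seat above 0.0055 m and horizontal distance between notch and pin below 0.006 m and angle between each of vial_a, vial_b, beaker's own z axis and vertical below 0.2 rad and distance of each of vial_a, vial_b, beaker from where it was at the start of the episode below 0.02 m); the robot touches nothing.
It fails at once if the disc is lifted by more than 4 mm (value of joint seat below -0.004 m).
It fails at once if a vial or the beaker is moved by more than 20 mm, lifted or tipped (distance of any of vial_a, vial_b, beaker from where it was at the start of the episode above 0.02 m or angle between any of vial_a, vial_b, beaker's own z axis and vertical above 0.5 rad).
It also fails if it takes over 54 s, if anything falls off the work surface, if the arm or the gripper's body presses on something with over 40 N, if the wrist force passes 120 N, or if a joint passes its speed limit or range.

ROBOT

A 7-joint arm with a two-finger parallel gripper is mounted at the origin on a cart in front of the work surface, level with it; the furniture and walls round the work are solid. World frame = base frame: x ahead of the robot, y to its left, z up, the work surface at z = 0. Lengths are in m, angles in rad, forces in N, time in s.
With the tool pointing down it reaches from about 0.425 to 0.95 m from the base axis. Payload 4.7 kg.
Tool frame: the origin (TCP) lies midway between the tips of the shut fingers; the grasp point (between the pads) lies manip.tcp_to_grasp behind it (manip.tcp_to_grasp is the distance from the TCP to the grasp point, in m); z points along the fingers, y is the direction in which the jaws open and shut (so a half turn about z gives the same grasp; the last joint's range is limited). The gripper opens to 85 mm and grips with 20 to 120 N. Pads are 22 mm wide; open, the fingers measure 114 mm over their backs; the gripper's body (76 mm by 85 mm) begins 54 mm behind the grasp point. The pads swing forward as they close: fully open they stand 13 mm farther back than shut.
Start: joints at [1.097, 0.469, -0.049, 1.532, 0.024, 1.141, -0.082], TCP at [0.29, -0.609, 0.231] pointing down, gripper open.
Joint ranges: [-2.59, 2.59], [-0.33, 1.99], [-1.39, 1.29], [0.1, 2.45], [-1.04, 4.18], [0.21, 1.99], [-2.66, 2.66]. Speed limits (rad/s): [2.57, 2.57, 3.14, 3.14, 3.14, 3.14, 3.14].

INTERFACE

Orientations are given as a unit quaternion [w, x, y, z].
In Python, from bench import manip gives the robot as it stands. Calls block until the motion is done:
- manip.move_to(position, orientation): joint-space move of the TCP to a pose.
- manip.move_l(position, rotation=None, speed=0.15, stop_force=None): straight line of the TCP; rotation=None keeps the orientation; speed is the mean speed in m/s. With stop_force (N) it stops when the force on the tool has changed by that much, and returns True; else False.
- manip.movej(angles): joint-space move.
- manip.set_gripper(opening): opening from 0.0 (shut) to 1.0 (fully open); the grip force is fixed at half the most; returns when the fingers have stopped.
- manip.wait(seconds).
- manip.inverse_kinematics(position, orientation): joint angles nearest the present ones, or None.
- manip.state(): the state.
- manip.grab_frame(name): name is "side" or "top"; returns a dict with "frame" (420x560x3 uint8, red, green, blue), "K" (3x3 intrinsics, pixels), "D" ([k1, k2, p1, p2, k3] as OpenCV has them; the pictures are not rectified), "view" (4x4, takes a point from world to camera coordinates). Camera axes: x right, y down, z forward; pixel columns grow to the right and rows downward; lengths in m; the calibration is good to about 2 mm. A picture is of the moment at which its call begins. There is no depth.
A pose or a line that the arm cannot do raises manip.IKError and nothing moves.
- manip.job_done(): hands the job in, once; it reports no verdict.
The state is a dict: "clock": time; "joint_pos": joint angles; "qvel": joint speeds; "joint_torque": joint torques, N m; "tcp_pos": TCP position; "ee_rot": TCP orientation; "ft_force": force on the tool from outside, world axes, zero at the start; "wrist_torque": the same for the moment, N m; "gripper_width": opening from 0.0 (shut) to 1.0 (fully open).
Only numpy, scipy, OpenCV 4.12 (cv2) and the standard library are available. Lean on these libraries where they do the work, as an engineer would, in place of code of your own. Each camera call takes 0.05 s, during which the arm holds its last target.

## Working session

There is one attempt and no reset: what is moved stays moved. The work goes in short steps, each a Python script; the robot and the scene stay as the last script left them, time stands still between calls to the robot, and variables do not carry over. Pictures are saved under pics/ and viewed, and the job is handed in when it is done.

```bash
mkdir -p pics; ls; python3 - <<'E'
from bench import manip
import cv2,pickle
s=manip.state();print(s)
print(manip.tcp_to_grasp)
for n in("side","top"):
    f=manip.grab_frame(n);cv2.imwrite(f"pics/{n}0.png",f["frame"][:,:,::-1]);pickle.dump(f,open(n+"0.pkl","wb"));print(n,f["K"],f["D"],f["view"])
E
```

```text
pics
{'clock': 0.0, 'joint_pos': array([ 1.09708256,  0.46947868, -0.0485942 ,  1.53370194,  0.02409229,
        1.14098208, -0.08229124]), 'qvel': array([ 1.33541266e-04, -4.04490726e-04,  5.34081297e-04, -4.16982502e-04,
        2.37379836e-03, -9.43148365e-05, -6.62962630e-04]), 'joint_torque': array([ 5.84550271e-04, -5.10311294e+01, -4.63871250e-02, -2.37719285e+01,
        1.07408781e-02,  7.53920671e-03,  4.92530262e-06]), 'tcp_pos': array([ 0.29020532, -0.60878324,  0.23023291]), 'ee_rot': array([-9.60144300e-04,  9.75364843e-01,  2.20595643e-01, -2.50836918e-04]), 'ft_force': array([ 0.01263186,  0.20771986, -0.84466639]), 'wrist_torque': array([ 0.03042879, -0.03869797, -0.01558967]), 'gripper_width': 0.9973780107863307}
0.0187
side [[530.26824555   0.         274.43012451]
 [  0.         530.26824555 216.88910635]
 [  0.           0.           1.        ]] [0.06419361 0.         0.         0.         0.        ] [[-0.97930619 -0.20234011  0.00422643  0.47844962]
 [-0.13157559  0.62066764 -0.77295507  0.20540494]
 [ 0.15377661 -0.75751579 -0.63444668  0.85980327]
 [ 0.          0.          0.          1.        ]]
top [[387.31272089   0.         276.37441358]
 [  0.         387.31272089 210.7804217 ]
 [  0.           0.           1.        ]] [-0.02352116  0.          0.          0.          0.        ] [[ 0.00983304 -0.99988802 -0.0112811  -0.16197183]
 [-0.99079375 -0.00821901 -0.13513025  0.51152524]
 [ 0.1350224   0.01250599 -0.99076362  0.85915862]
 [ 0.          0.          0.          1.        ]]
```

View pics/top0.png

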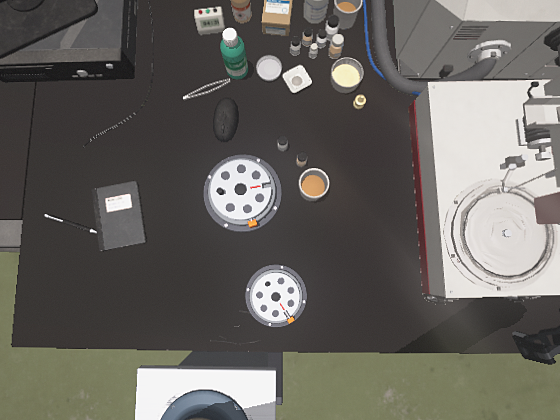

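View pics/side0.png

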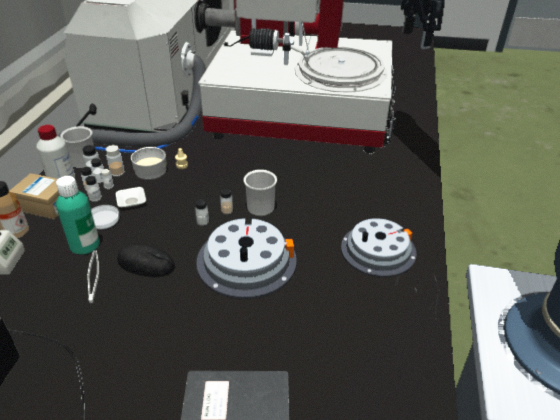

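The top view shows the larger base centred near (242,191). Its post is at about (221,191), the red line points right to about (262,187), and the orange block is at (252,223). The smaller decoy is at (276,296). The vials are at (282,144) and (301,159), and the beaker is at (313,184). Next I'll measure these.

```bash
cat > h.py <<'E'
import numpy as np,cv2,pickle
def ray(f,uv):
    p=cv2.undistortPoints(np.array([[uv]],float),f["K"],np.array(f["D"]))[0,0]
    R=f["view"][:3,:3];t=f["view"][:3,3]
    return -R.T@t, R.T@np.array([p[0],p[1],1.])
def onz(f,uv,z):
    o,d=ray(f,uv); return o+d*(z-o[2])/d[2]
def proj(f,P):
    r,_=cv2.Rodrigues(f["view"][:3,:3]); return cv2.projectPoints(np.array(P,float).reshape(-1,1,3),r,f["view"][:3,3],f["K"],np.array(f["D"]))[0][:,0]
def blobs(f,mask,roi,amin=4):
    x0,y0,x1,y1=roi;m=np.zeros_like(mask,np.uint8);m[y0:y1,x0:x1]=mask[y0:y1,x0:x1]
    n,l,s,c=cv2.connectedComponentsWithStats(m.astype(np.uint8))
    return [(c[i].round(2),s[i][4],s[i][:4]) for i in range(1,n) if s[i][4]>=amin]
E
python3 - <<'E'
from h import *
for n,roi in(("top",(195,145,335,240)),("side",(190,165,305,295))):
    f=pickle.load(open(n+"0.pkl","rb"));im=f["frame"].astype(int);r,g,b=im[...,0],im[...,1],im[...,2]
    hsv=cv2.cvtColor(f["frame"],cv2.COLOR_RGB2HSV)
    print(n,"orange",blobs(f,(r>180)&(g>70)&(g<170)&(b<90),roi))
    print("red",blobs(f,(r>130)&(g<90)&(b<90),roi))
    m=(im.min(2)>140)
    print("white",blobs(f,m,roi,100))
    print("dark",[x for x in blobs(f,im.max(2)<60,roi,8) ])
    x0,y0,x1,y1=roi;c=cv2.resize(f["frame"][y0:y1,x0:x1],None,fx=5.5 if n=="top" else 4.5,fy=5.5 if n=="top" else 4.5,interpolation=cv2.INTER_CUBIC)
    cv2.imwrite(f"pics/{n}0z.png",c[:,:,::-1])
E
```

```text
top orange [(array([250.8, 221.4]), np.int32(10), array([248, 220,   8,   5], dtype=int32)), (array([252.78, 225.11]), np.int32(9), array([249, 224,   8,   3], dtype=int32))]
red [(array([253., 187.]), np.int32(5), array([251, 187,   5,   1], dtype=int32))]
white [(array([240.29, 190.73]), np.int32(2849), array([208, 158,  67,  67], dtype=int32)), (array([313.47, 182.16]), np.int32(191), array([299, 168,  30,  30], dtype=int32))]
dark [(array([287.91, 147.45]), np.int32(11), array([286, 145,   4,   6], dtype=int32)), (array([306.5, 163.2]), np.int32(10), array([305, 160,   3,   6], dtype=int32)), (array([317.39, 168.06]), np.int32(18), array([309, 167,  17,   5], dtype=int32)), (array([323.61, 196.1 ]), np.int32(59), array([314, 186,  16,  17], dtype=int32)), (array([220.29, 191.76]), np.int32(17), array([217, 189,   7,   6], dtype=int32))]
side orange [(array([289.31, 242.55]), np.int32(55), array([285, 239,   9,   8], dtype=int32))]
red [(array([247. , 229.5]), np.int32(6), array([247, 227,   1,   6], dtype=int32)), (array([290.18, 249.12]), np.int32(33), array([286, 245,   8,  11], dtype=int32))]
white [(array([259.53, 178.86]), np.int32(214), array([244, 170,  33,  20], dtype=int32)), (array([245.52, 244.88]), np.int32(2481), array([207, 219,  79,  52], dtype=int32))]
dark [(array([247.39, 213.36]), np.int32(7065), array([190, 165, 115, 130], dtype=int32)), (array([244.65, 246.68]), np.int32(188), array([239, 237,  14,  24], dtype=int32)), (array([283.5 , 269.88]), np.int32(8), array([282, 267,   4,   6], dtype=int32)), (array([211.97, 275.17]), np.int32(36), array([206, 268,  13,  14], dtype=int32))]
```

View pics/top0z.png

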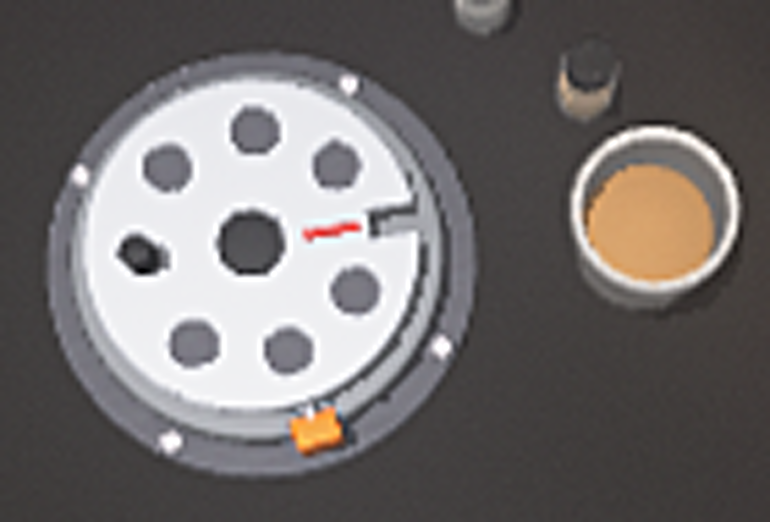

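View pics/side0z.png

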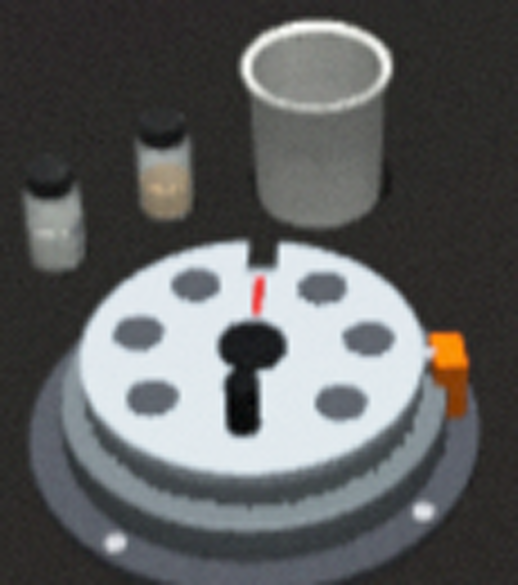

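```bash
python3 - <<'E'
from h import *
T=pickle.load(open("top0.pkl","rb"));S=pickle.load(open("side0.pkl","rb"))
def disc(f,n):
    im=f["frame"].astype(int);m=(im.min(2)>(165)).astype(np.uint8)
    roi={"top":(195,145,290,240),"side":(190,215,292,285)}[n];q=np.zeros_like(m);q[roi[1]:roi[3],roi[0]:roi[2]]=m[roi[1]:roi[3],roi[0]:roi[2]]
    c=max(cv2.findContours(q,cv2.RETR_EXTERNAL,cv2.CHAIN_APPROX_NONE)[0],key=cv2.contourArea)
    h=cv2.convexHull(c)[:,0]
    P=np.array([onz(f,p,.049)[:2] for p in h])
    # circle lsq
    A=np.c_[2*P,np.ones(len(P))];x=np.linalg.lstsq(A,(P**2).sum(1),rcond=None)[0]
    return x[:2],np.sqrt(x[2]+x[:2]@x[:2])
print("disc top",disc(T,"top"),"side",disc(S,"side"))
t=lambda u,v:(u/5.5+195-.4,v/5.5+145-.4)
s=lambda u,v:(u/4.5+190-.4,v/4.5+165-.4)
capT=onz(T,t(251,243),.054);capS=onz(S,s(252,346),.054)
print("cap",capT,capS)
c=(capT+capS)[:2]/2
for n,f,k,z in(("notchT",T,t(392,221),.049),("notchS",S,s(263,254),.049),("blockT",T,t(316,425),.04),("blockS",S,s(449,348),.04),("postT",T,t(140,255),.075),("postS",S,s(240,383),.075)):
    p=onz(f,k,z)[:2];d=p-(capT if n[-1]=="T" else capS)[:2];print(n,p,np.hypot(*d)*1000,np.degrees(np.arctan2(d[1],d[0])))
for n,k,z in(("vialb",t(590,65),.052),("viala",t(482,-6),.052),("beaker",t(655,212),.075)):print(n,onz(T,k,z))
for n,k,z in(("viala",s(50,178),.052),("vialb",s(163,128),.052),("beaker",s(316,68),.075)):print(n,onz(S,k,z))
E
```

```text
disc top (array([ 0.5560973 , -0.07647815]), np.float64(0.07517129629834055)) side (array([ 0.55807663, -0.07546621]), np.float64(0.06992700465398974))
cap [ 0.56001496 -0.07492039  0.054     ] [ 0.55758379 -0.0732529   0.054     ]
notchT [ 0.57073181 -0.132901  ] 58.96271195139984 -79.52791221137937
notchS [ 0.56876539 -0.13647597] 64.20424547116029 -79.97041086198644
blockT [ 0.48611829 -0.10214783] 78.7531042192069 -159.77353696037187
blockS [ 0.48178628 -0.1038869 ] 81.75393176393546 -157.99362214193195
postT [ 0.55069205 -0.03245676] 43.47501051578167 102.38285148872401
postS [ 0.5506323  -0.02920406] 44.59398603490177 98.96807981626625
vialb [ 0.63726096 -0.21500719  0.052     ]
viala [ 0.66771833 -0.16957743  0.052     ]
beaker [ 0.56990639 -0.24001184  0.075     ]
viala [ 0.6722965  -0.16441853  0.052     ]
vialb [ 0.63359701 -0.21031808  0.052     ]
beaker [ 0.5686603  -0.23902632  0.075     ]
```

The two views agree. The axis is at about (0.5585, -0.0748), with the notch bearing -80° and the post 100°. The block bears -159°, so the disc needs about 79° clockwise, taking the post to about 21°. I'll shut the fingers and check IK for the whole push arc before moving.

```bash
cat >> h.py <<'E'
C=np.array([0.5585,-0.0748])
def q(th): # tool down, tool x at heading th(rad)
    return np.array([0,np.cos(th/2),np.sin(th/2),0])
def pose(phi,off,z,flip=1,sgn=1): # post bearing phi deg; finger off m behind the post (cw push for sgn=1)
    a=np.radians(phi);r=np.array([np.cos(a),np.sin(a)]);t=np.array([r[1],-r[0]])*sgn
    p=C+.045*r-t*off
    th=np.arctan2(t[1],t[0])+(np.pi if flip else 0)
    return np.r_[p,z],q(th)
E
python3 - <<'E'
from h import *
from bench import manip
for fl in(0,1):
  for phi,off,z in((100,.03,.2),(100,.03,.06),(60,.018,.06),(21,.018,.06)):
    p,o=pose(phi,off,z,fl);j=manip.inverse_kinematics(p,o);print(fl,phi,p.round(3),None if j is None else np.round(j,2))
E
```

```text
0 100 [ 0.521 -0.036  0.2  ] [ 0.33  0.28 -0.41  1.91  0.13  0.97 -1.54]
0 100 [ 0.521 -0.036  0.06 ] [ 0.21  0.46 -0.28  2.03  0.2   0.67 -1.59]
0 60 [ 0.565 -0.027  0.06 ] [ 0.07  0.5  -0.13  1.94  0.09  0.7  -2.21]
0 21 [ 0.594 -0.042  0.06 ] [-0.73  0.84  1.11  1.92 -0.91  1.   -1.97]
1 100 [ 0.521 -0.036  0.2  ] [ 0.68  0.37 -0.86  1.89  0.33  1.02  1.42]
1 100 [ 0.521 -0.036  0.06 ] [ 0.54  0.55 -0.71  2.02  0.52  0.76  1.26]
1 60 [ 0.565 -0.027  0.06 ] [ 0.5   0.61 -0.71  1.92  0.54  0.81  0.55]
1 21 [ 0.594 -0.042  0.06 ] [ 0.44  0.62 -0.61  1.85  0.47  0.82 -0.04]
```

Flip=1 keeps every joint well inside its range. I'll approach and push to about 14° short of the goal.

```bash
python3 - <<'E'
from h import *
from bench import manip
manip.set_gripper(0.0)
p,o=pose(100,.03,.2);manip.move_to(p,o)
print(manip.state()["clock"],manip.state()["tcp_pos"],p,manip.state()["ee_rot"],o)
p,o=pose(100,.03,.061);manip.move_l(p,None,speed=.12)
f0=manip.state()["ft_force"];print(manip.state()["clock"],manip.state()["tcp_pos"],f0)
for phi in (95,80,65,50,35):
    p,o=pose(phi,.018,.061);manip.move_l(p,o,speed=.04);s=manip.state();print(phi,s["clock"],(s["tcp_pos"]-p).round(4),(s["ft_force"]-f0).round(2))
for n in("side","top"):
    f=manip.grab_frame(n);cv2.imwrite(f"pics/{n}1.png",f["frame"][:,:,::-1]);pickle.dump(f,open(n+"1.pkl","wb"))
    x0,y0,x1,y1=(195,145,335,240) if n=="top" else (190,165,305,295);k=5.5 if n=="top" else 4.5
    cv2.imwrite(f"pics/{n}1z.png",cv2.resize(f["frame"][y0:y1,x0:x1],None,fx=k,fy=k,interpolation=cv2.INTER_CUBIC)[:,:,::-1])
E
```

```text
3.0833 [ 0.52130717 -0.03682336  0.19989835] [ 0.5211416 -0.0356931  0.2      ] [-5.85249507e-05 -8.60572802e-02  9.96290175e-01 -1.70718695e-04] [ 0.         -0.08715574  0.9961947   0.        ]
4.3917 [ 0.52176249 -0.03562598  0.06168882] [ 0.11710211 -0.4964454  -0.92745075]
95 4.9417 [0.0001 0.0001 0.0001] [-0.28  0.29  0.99]
80 5.4083 [-0.0001  0.0001  0.    ] [-0.07  0.4   1.16]
65 5.875 [-0.0002 -0.     -0.    ] [0.07 0.66 1.73]
50 6.3417 [-0.0002 -0.     -0.    ] [-0.26  1.34  1.49]
35 6.8083 [-0.0002  0.0001 -0.    ] [-0.66  0.22  0.92]
```

View pics/side1z.png

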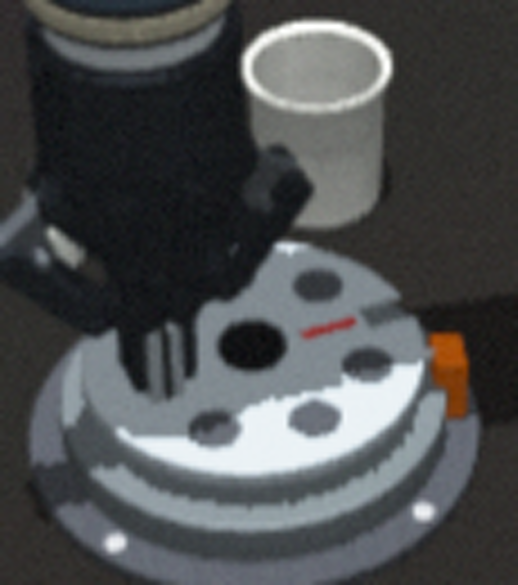

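View pics/top1z.png

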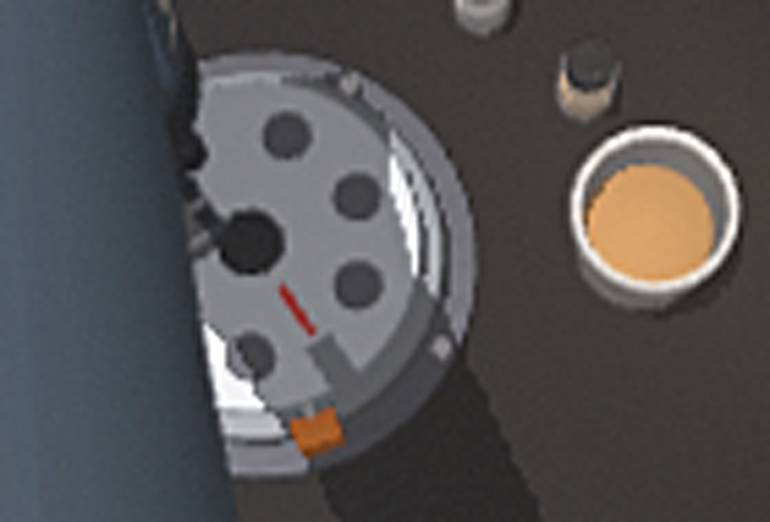

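The disc turned smoothly. In the top crop the notch is now at about (336,358), short of the block. I'll get its bearing and compare it with the pin's.

```bash
python3 - <<'E'
from h import *
T=pickle.load(open("top1.pkl","rb"));S=pickle.load(open("side1.pkl","rb"))
t=lambda u,v:(u/5.5+195-.4,v/5.5+145-.4)
s=lambda u,v:(u/4.5+190-.4,v/4.5+165-.4)
cT=onz(T,t(251,243),.054)[:2];cS=onz(S,s(252,346),.054)[:2]
def br(f,k,z,c):
    d=onz(f,k,z)[:2]-c;return round(np.degrees(np.arctan2(d[1],d[0])),1),round(1000*np.hypot(*d),1)
print("T line in/out",br(T,t(284,288),.049,cT),br(T,t(313,332),.049,cT),"notch in",br(T,t(322,346),.049,cT),br(T,t(336,358),.049,cT))
print("S line",br(S,s(303,335),.049,cS),br(S,s(354,321),.049,cS),"notch",br(S,s(385,311),.049,cS))
for f,n,roi in((T,"T",(240,210,265,232)),(S,"S",(280,235,300,262))):
    im=f["frame"].astype(int);m=(im[...,0]-im[...,2]>70);m[:215 if n=="T" else 0]=0;print(n,blobs(f,m,roi))
im=pickle.load(open("top0.pkl","rb"))["frame"]
c=cv2.resize(im[212:232,235:270],None,fx=20,fy=20,interpolation=cv2.INTER_NEAREST);cv2.imwrite("pics/blk.png",c[:,:,::-1])
im=pickle.load(open("side0.pkl","rb"))["frame"]
c=cv2.resize(im[230:262,270:305],None,fx=18,fy=18,interpolation=cv2.INTER_NEAREST);cv2.imwrite("pics/blks.png",c[:,:,::-1])
E
```

```text
T line in/out (np.float64(-142.8), np.float64(22.5)) (np.float64(-144.4), np.float64(44.6)) notch in (np.float64(-144.7), np.float64(51.5)) (np.float64(-142.8), np.float64(59.0))
S line (np.float64(-136.9), np.float64(23.7)) (np.float64(-141.1), np.float64(46.2)) notch (np.float64(-141.3), np.float64(60.5))
T [(array([252.09, 223.11]), np.int32(57), array([248, 219,   9,   9], dtype=int32))]
S [(array([289.75, 246.5 ]), np.int32(113), array([285, 239,   9,  18], dtype=int32))]
```

View pics/blk.png

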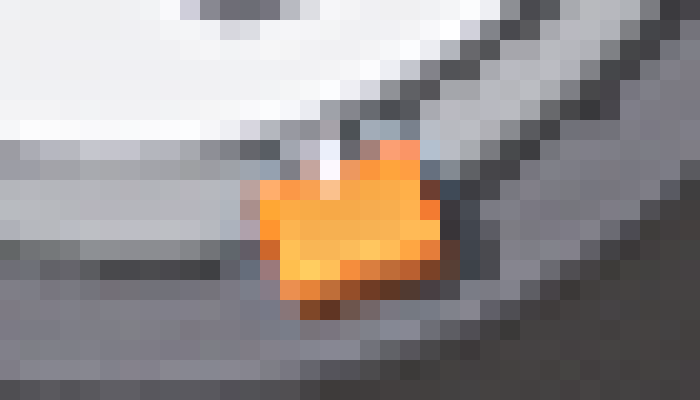

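View pics/blks.png

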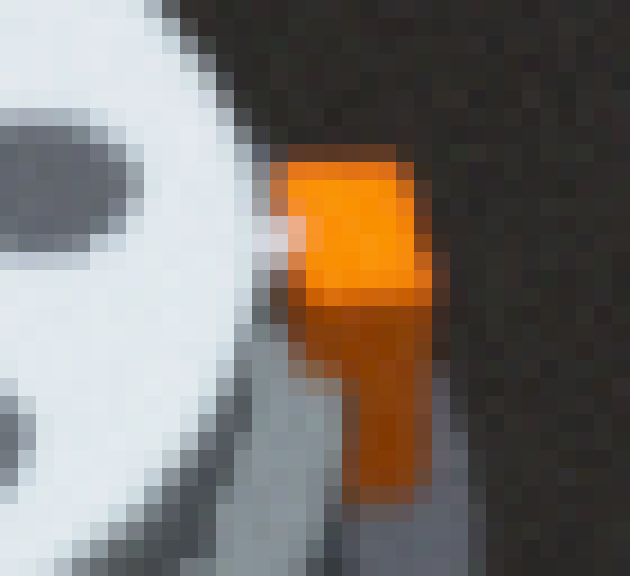

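The notch is at about -143° against about -159° for the pin, so roughly 16° remain. I'll push 13° more, then back off and rise for a clear view.

```bash
cat > look.py <<'E'
from h import *
from bench import manip
def look(k):
    for n in("side","top"):
        f=manip.grab_frame(n);pickle.dump(f,open(f"{n}{k}.pkl","wb"))
        x0,y0,x1,y1=(195,145,335,240) if n=="top" else (190,165,305,295);m=5.5 if n=="top" else 4.5
        cv2.imwrite(f"pics/{n}{k}z.png",cv2.resize(f["frame"][y0:y1,x0:x1],None,fx=m,fy=m,interpolation=cv2.INTER_CUBIC)[:,:,::-1])
E
python3 - <<'E'
from look import *
for phi in (28,22):
    p,o=pose(phi,.018,.061);manip.move_l(p,o,speed=.03)
p,o=pose(22,.026,.061);manip.move_l(p,o,speed=.05)
p[2]=.2;manip.move_l(p,o,speed=.15)
p=np.array([.48,.12,.25]);manip.move_to(p,o)
look(2);print(manip.state()["clock"])
E
```

```text
9.8583
```

View pics/top2z.png

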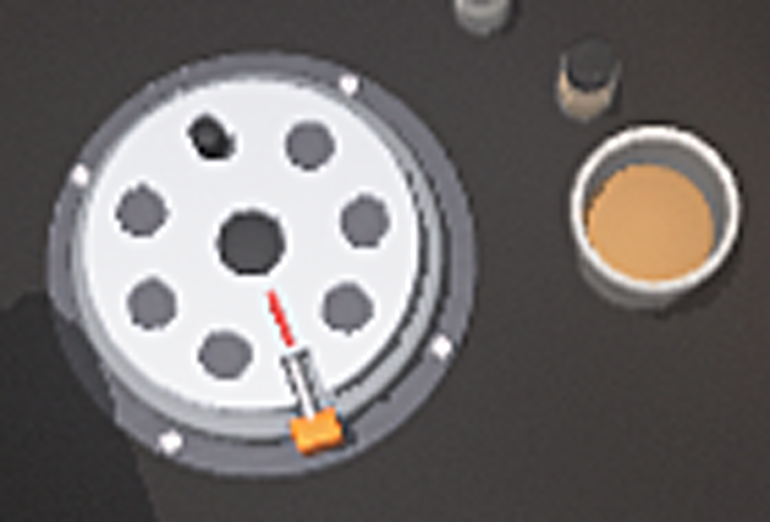

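View pics/side2z.png

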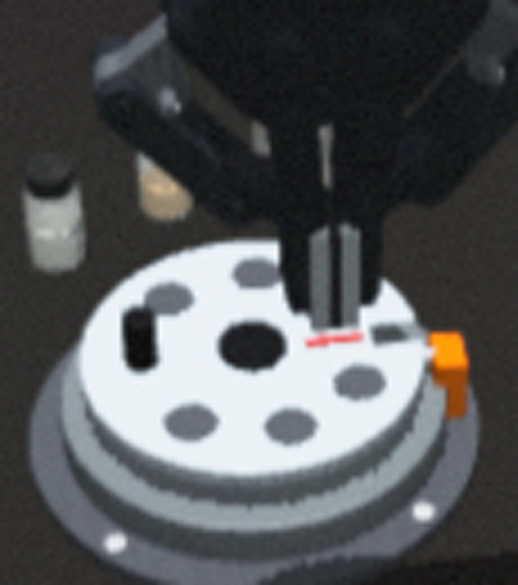

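In the top view the pin is visible through the notch, around crop (305,385), close to centred. I'll zoom in and measure the offset.

```bash
python3 - <<'E'
from h import *
T=pickle.load(open("top2.pkl","rb"));S=pickle.load(open("side2.pkl","rb"))
cv2.imwrite("pics/nz.png",cv2.resize(T["frame"][200:230,235:270],None,fx=20,fy=20,interpolation=cv2.INTER_NEAREST)[:,:,::-1])
cv2.imwrite("pics/nzs.png",cv2.resize(S["frame"][232:260,262:297],None,fx=20,fy=20,interpolation=cv2.INTER_NEAREST)[:,:,::-1])
t=lambda u,v:(u/5.5+195-.4,v/5.5+145-.4)
print(ray(T,(250,220)))
cT=onz(T,t(251,243),.054)[:2]
for a in(-155,-157,-159,-161):
    u=np.array([np.cos(np.radians(a)),np.sin(np.radians(a))])
    pts=[np.r_[cT+u*r,z] for r,z in((.0495,.049),(.070,.049),(.0495,.04),(.07,.04))]
    print(a,((proj(T,pts)-[235,200]+.5)*20).round().tolist())
E
```

```text
(array([ 0.39240302, -0.16849408,  0.91851842]), array([ 0.11076502,  0.08040694, -0.99321236]))
-155 [[294.0, 184.0], [368.0, 347.0], [301.0, 195.0], [373.0, 357.0]]
-157 [[280.0, 190.0], [348.0, 356.0], [287.0, 201.0], [354.0, 365.0]]
-159 [[266.0, 196.0], [328.0, 364.0], [273.0, 206.0], [334.0, 373.0]]
-161 [[252.0, 201.0], [307.0, 371.0], [259.0, 211.0], [314.0, 380.0]]
```

View pics/nz.png

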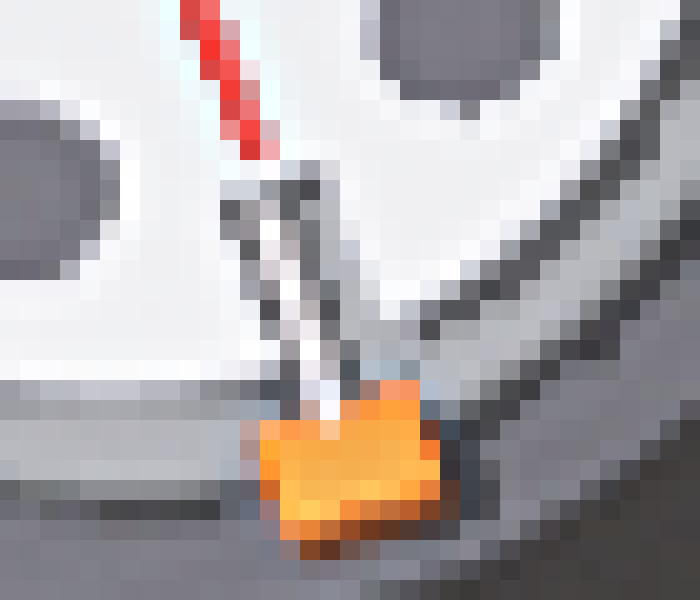

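View pics/nzs.png

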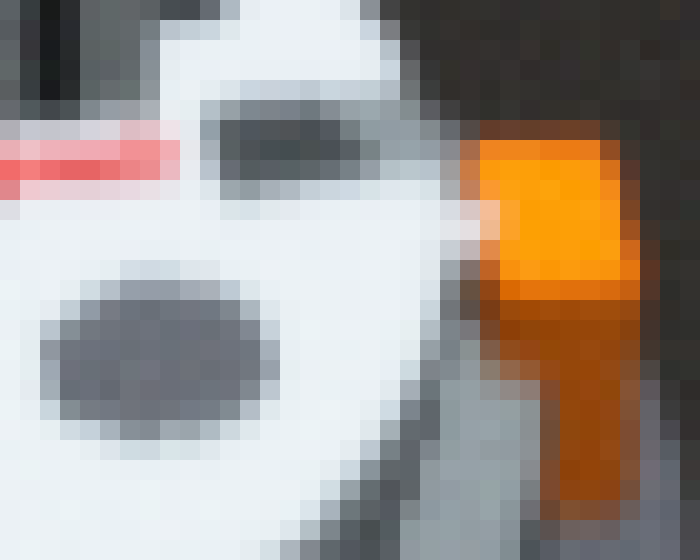

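```bash
python3 - <<'E'
from h import *
T=pickle.load(open("top2.pkl","rb"));S=pickle.load(open("side2.pkl","rb"))
s=lambda u,v:(u/4.5+190-.4,v/4.5+165-.4);t=lambda u,v:(u/5.5+195-.4,v/5.5+145-.4)
cS=onz(S,s(252,346),.054)[:2];cT=onz(T,t(251,243),.054)[:2]
for a in(-154,-156,-158,-160):
    u=np.array([np.cos(np.radians(a)),np.sin(np.radians(a))])
    print(a,((proj(S,[np.r_[cS+u*r,z] for r,z in((.0495,.049),(.070,.049),(.072,.037))])-[262,232]+.5)*20).round().tolist())
def br(f,x0,z,c):
    im=f["frame"].astype(int);d=onz(f,x0,z)[:2]-c;return np.degrees(np.arctan2(d[1],d[0])).round(1),(np.hypot(*d)*1e3).round(1)
for n,f,c,roi in(("T",T,cT,(240,195,252,209)),("S",S,cS,(255,235,273,245))):
    im=f["frame"].astype(int);m=(im[...,0]-im[...,1]>50);x0,y0,x1,y1=roi
    w=np.clip(im[y0:y1,x0:x1,0]-im[y0:y1,x0:x1,1],0,None);w[w<40]=0;v,u=np.mgrid[y0:y1,x0:x1]
    uv=((w*u).sum()/w.sum(),(w*v).sum()/w.sum());P=np.array([onz(f,(a,b),.049)[:2] for a,b in zip(u[w>0],v[w>0])]);
    l=cv2.fitLine(P.astype(np.float32),cv2.DIST_L2,0,1e-5,1e-5).ravel();print(n,"line centroid bearing",br(f,uv,.049,c),"dir",np.degrees(np.arctan2(l[1],l[0])))
# post top bearing from dark blob
im=T["frame"].astype(int);print(blobs(T,im.max(2)<75,(225,160,242,178)))
E
```

```text
-154 [[209.0, 153.0], [423.0, 117.0], [442.0, 210.0]]
-156 [[213.0, 165.0], [430.0, 134.0], [449.0, 227.0]]
-158 [[217.0, 177.0], [435.0, 151.0], [454.0, 245.0]]
-160 [[220.0, 190.0], [440.0, 169.0], [459.0, 263.0]]
T line centroid bearing (np.float64(-158.4), np.float64(33.0)) dir 23.006725
S line centroid bearing (np.float64(-151.4), np.float64(34.3)) dir 20.561983
[(array([232.93, 170.29]), np.int32(28), array([230, 167,   7,   7], dtype=int32))]
```

Top and side give residuals of about 2.5° and 1.3°, so I'll nudge the disc 2° further and look again.

```bash
python3 - <<'E'
from look import *
p,o=pose(22,.028,.2);manip.move_to(p,o)
p[2]=.061;manip.move_l(p,o,speed=.12)
f0=manip.state()["ft_force"]
p,o=pose(22,.0185,.061);manip.move_l(p,o,speed=.05)
p,o=pose(20,.018,.061);manip.move_l(p,o,speed=.02);s=manip.state();print((s["tcp_pos"]-p).round(4),(s["ft_force"]-f0).round(2))
p,o=pose(20,.026,.061);manip.move_l(p,o,speed=.05)
p[2]=.2;manip.move_l(p,o,speed=.15)
p=np.array([.5,.13,.25]);manip.move_to(p,o)
look(3);print(manip.state()["clock"])
from h import *
a=[pickle.load(open(f"top{k}.pkl","rb"))["frame"][200:230,235:270] for k in(2,3)]
cv2.imwrite("pics/nz3.png",cv2.resize(np.hstack(a),None,fx=11,fy=11,interpolation=cv2.INTER_NEAREST)[:,:,::-1])
a=[pickle.load(open(f"side{k}.pkl","rb"))["frame"][232:260,262:297] for k in(2,3)]
cv2.imwrite("pics/nzs3.png",cv2.resize(np.hstack(a),None,fx=11,fy=11,interpolation=cv2.INTER_NEAREST)[:,:,::-1])
E
```

```text
[-0. -0. -0.] [-0.6  -0.27 -0.28]
14.85
```

View pics/nz3.png

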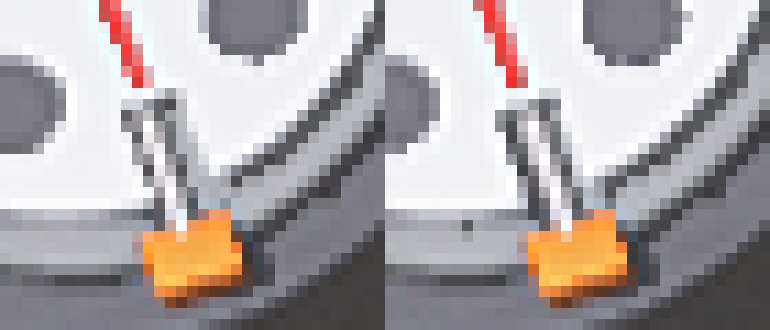

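View pics/nzs3.png

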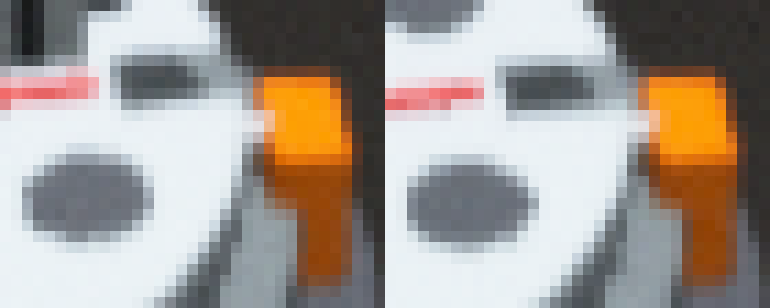

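The pin now sits in the middle of the notch with equal dark margins on both sides. Now I'll press on the cap.

```bash
python3 - <<'E'
from look import *
_,o=pose(20,.026,.061);p=np.r_[C,.2]
manip.move_to(p,o);p[2]=.058;manip.move_l(p,o,speed=.12)
s=manip.state();f0=s["ft_force"];print(s["tcp_pos"],f0)
for z,sp in((.053,.02),(.051,.01),(.049,.01),(.0475,.01),(.0465,.01),(.0455,.01)):
    p[2]=z;h=manip.move_l(p,o,speed=sp,stop_force=30);s=manip.state();print(z,h,s["tcp_pos"].round(4),(s["ft_force"]-f0).round(2))
    if h or (s["ft_force"]-f0)[2]>15:break
manip.wait(.3)
s=manip.state();print(s["clock"],s["tcp_pos"],(s["ft_force"]-f0).round(2))
E
```

```text
[ 0.55915221 -0.07477655  0.05875901] [ 0.50613411 -0.2223563   0.19656786]
0.053 False [ 0.5591 -0.0749  0.0533] [ 0.99 -0.02  1.85]
0.051 False [ 0.5591 -0.0749  0.0514] [-0.   -0.27  4.6 ]
0.049 False [ 0.5591 -0.0749  0.0493] [ 0.07 -1.17  5.73]
0.0475 False [ 0.5591 -0.0749  0.0479] [ 0.67 -1.15  5.39]
0.0465 False [ 0.5591 -0.0749  0.0471] [ 0.56 -0.57  5.73]
0.0455 False [ 0.5591 -0.0749  0.0469] [-2.14 -0.97 12.11]
19.2667 [ 0.55910567 -0.07488389  0.0469111 ] [-1.83  0.23 12.91]
```

The cap followed the finger at about 5.5 N from 54 mm to 46.9 mm, then the force rose as it reached the stop. I'll back off and check.

```bash
python3 - <<'E'
from look import *
_,o=pose(20,.026,.061);p=np.r_[C,.06]
manip.move_l(p,o,speed=.03);p[2]=.2;manip.move_l(p,o,speed=.15)
p=np.array([.5,.13,.25]);manip.move_to(p,o);look(4);s=manip.state();print(s["clock"],s["ft_force"])
E
```

```text
21.9667 [ 0.68123229 -0.21391287  0.00225805]
```

View pics/top4z.png

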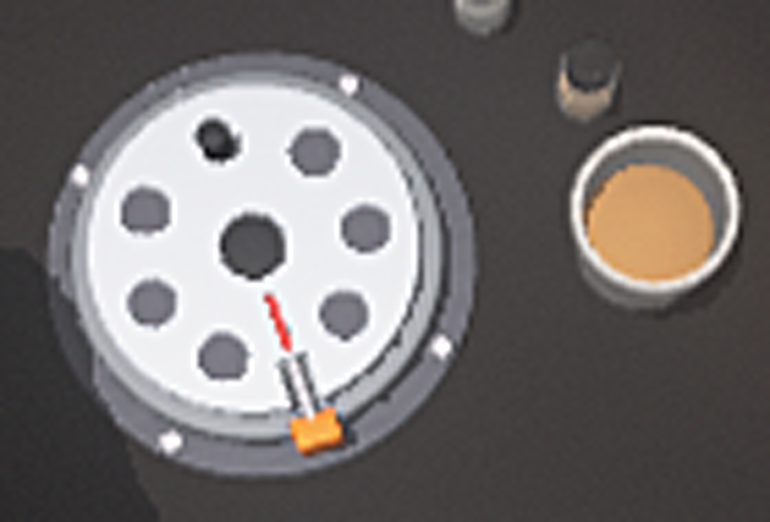

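View pics/side4z.png

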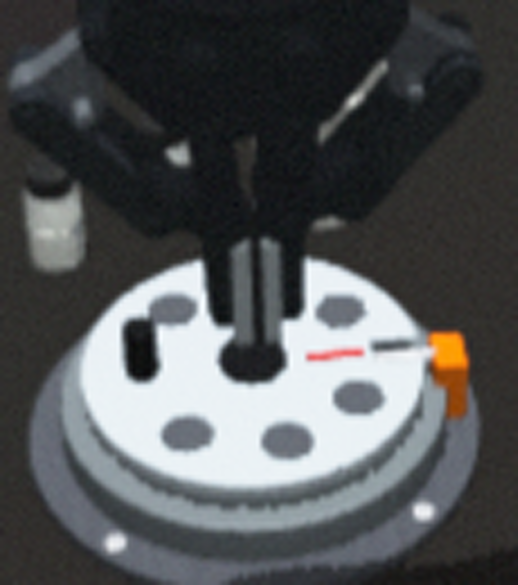

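The disc has dropped: in the side crop its rim edge went from y≈475 to 488. The pin lies in the notch at about (405,347), and the vials and beaker appear where they stood. I'll hand it in.

```bash
python3 - <<'E'
from bench import manip
manip.job_done();print(manip.state()["clock"])
E
```

```text
the job is handed in; nothing more can be done
the job is handed in; nothing more can be done
```

The disc is seated on its pin and the job is handed in, at about 22 s of the 54 s allowed; no verdict is reported.

- **Turning:** With the fingers shut, I pushed the black post about 80° clockwise on the larger base. I stopped twice to look, and the second look called for a last 2° nudge. The top view then showed the pin centred in the notch.
- **Pressing:** I pressed the cap straight down. It moved at about 5.5 N from 54 mm to 46.9 mm above the bench, about 7 mm, and then the force rose to about 13 N at the stop.
- **Last checks:** After I backed off, the pictures showed the disc still down with the pin in the notch. The beaker and vials were in the same place in the top view, judged by eye. The gripper was clear of everything.
- **Disagreements:** Absolute bearings from the side view were off from the top view by a few degrees. The gap between notch and pin before the nudge read 2.5° in the top view and 1.3° in the side view. I used 2°, well within the notch's clearance.

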